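# Lid the specimen pot and put it away in the kit drawer

### The arm

A 6-joint arm with a two-finger parallel gripper is mounted at the origin on the work surface. World frame = base frame: x ahead of the robot, y to its left, z up, the work surface at z = 0. Lengths are in m, angles in rad, forces in N, time in s.
With the tool pointing down it reaches from about 0.35 to 0.725 m from the base axis. Payload 6 kg.
Tool frame: the origin (TCP) lies on the centre line of the jaws, within the pads' length; the fingertips stand 22 mm ahead of it and the grasp point (between the pads) lies 3 mm ahead of it; z points along the fingers, y is the line along which they close (so a half turn about z gives the same grasp; the last joint's range is limited). The gripper opens to 85 mm and grips with 20 to 120 N. Pads are 22 mm wide; open, the fingers measure 114 mm over their backs; the gripper's body (76 mm by 85 mm) begins 54 mm behind the grasp point. The pads swing forward as they close: fully open they stand 13 mm farther back than shut.
Start: joints at [1.555, 0.04, 0.085, 0, -1.615, -0.334], TCP at [0.206, 0.564, 0.253] pointing down, gripper open.
Joint ranges: [-2.56, 2.56], [-1.29, 2.01], [-1.08, 1.49], [-3.29, 1.98], [-2.81, -0.18], [-2.99, 2.99]. Speed limits (rad/s): [2.57, 2.57, 3.01, 3.14, 3.14, 3.14].

### API

Orientations are given as a unit quaternion [x, y, z, w].
In Python, from station import observe, viewer, ctrl gives the robot as it stands.
- The arm moves only by the tool step_arm, never from a script. Its argument "plan" is a list of rows, each a list of 5 numbers: the shift along the world's x, y, z in cm, then the turn about the world's z in degrees, then the finger opening in cm, from 0 to 8.54. In form: [[dx, dy, dz, twist, claw], ...]. A call has 1 to 8 rows; each row shifts and turns the commanded pose from where the row before left it; what a row does not reach is not made up. A row lasts 1/12 s, in which the tool goes at most 41.7 mm and 7.16 degrees, less where a joint would pass 70% of its speed; a pose out of reach is approached as far as the arm can. A call with a gripper value outside its range is refused whole. The fingers move at their own pace and stop on an object; "newtons" is the grip in N (left out, the last holds). Time passes only in rows, so rows that do not move let the fingers close. It gives the time, the measured TCP pose, the force, the opening and the grip force at its end, in the units of the state.
- observe(): the state, without advancing time (a new reading comes with each control period).
- viewer.get_image(name): name is "scene" or "top"; returns a dict with "img" (480x640x3 uint8, red, green, blue), "camera_matrix" (3x3 intrinsics, pixels), "D" ([k1, k2, p1, p2, k3] as OpenCV has them; the pictures are not rectified), "R" (3x3) and "t" (3): a world point X has camera coordinates R X + t. Camera axes: x right, y down, z forward; pixel columns grow to the right and rows downward; lengths in m; the calibration is good to about 2 mm. A picture is of the moment at which its call begins. There is no depth.
- ctrl.finish_job(): hands the job in; it is judged then, once.
The state is a dict: "t": time; "qpos": joint angles; "dq": joint speeds; "effort": joint torques, N m; "position": TCP position; "ee_rot": TCP orientation; "force": force on the tool from outside, world axes, zero at the start; "wrist_torque": the same for the moment, N m; "grip_width": finger opening in m; "grip_force": force on a finger pad.
Only numpy, scipy, OpenCV 4.12 (cv2) and the standard library are available. Lean on these libraries where they do the work, as an engineer would, in place of code of your own. Each camera call takes 0.05 s, during which the arm holds its last target. There are 200 camera calls.

### The job

Put the loose lid on the specimen pot and press it down until it snaps fully home and sits level, then set the lidded pot down gently, upright, in the front bay of the open kit drawer. Then push the drawer home until it seats at its catch. Do not drop the pot or tip it over, and leave the bottle, the glove box and the tip box where they are.

Things in the scene. Friction and masses are not known exactly. Their poses are not given: they have to be found in the camera images.
- cabinet: Low grey cabinet fixed on the bench, 260 deep (its x) by 240 wide by 104 mm high. Origin on the bench at the middle of the foot of its front opening; its x axis points into the cabinet (away from the robot), z up. One drawer slides out of it along -x.
- drawer (a joint): How far the drawer is open, in m: 0 is fully home, 0.19 is the stop. It slides with about 1 to 2 N of friction. A sprung catch is met at about 0.014, is hardest at about 0.011 (some 4 to 7 N of push) and below about 0.005 pulls the drawer home to 0.
- drawer_front (a point): Middle of the top edge of the drawer's outer front face (moves with the drawer; axes as the cabinet). The white front panel is 234 wide, 88 mm high (from 9 to 97 mm above the bench) and 14 mm thick; a grip lip 100 mm wide stands 12 mm out from it between 21 and 31 mm above the bench; above that the face is plain.
- drawer_bay (a point): Middle of the floor of the drawer's front bay, 14 mm above the bench, 75 mm behind the drawer's outer front face (moves with the drawer; axes as the cabinet). The bay is 122 (x) by 184 (y) mm inside; side and rear walls rise 32 mm, the front panel 83 mm above its floor. The rear bay is full of fixed slide boxes. The cabinet's opening is 82 mm high above the floor.
- pot: White open plastic specimen pot, round, 50 mm outer diameter, 45 mm high, wall 3 mm, 0.12 kg. Origin at the centre of its underside, z up through the mouth. Four sprung clips, 8 mm balls 38 mm above the foot, stand 4 mm out from the wall. With the lid on and home it can be lifted by the lid (the clips hold about 5 N).
- lid: White round push-on lid, 63 mm in diameter, lying skirt down. Origin: centre of the skirt's lower edge, z up. Flat top 18 mm above the origin. The skirt is 14 mm deep inside, 55 mm wide at its lip, so it has 2.5 mm to spare all round the pot's mouth. Laid on the pot it rests on the clips, its origin 41 mm above the pot's; pressed with 8 to 15 N it snaps home at 31 mm.
- lid_knob (a point): Centre of the top face of the lid's round knob, which is 22 mm in diameter and 16 mm high, in the middle of the lid's flat top (18 to 34 mm above the lid's origin).
- bottle: Bystander: amber bottle with black cap, 48 mm diameter, 100 mm high. Origin at the centre of its underside.
- glovebox: Bystander: white and grey cardboard glove box, slot in its top, 120 by 220 by 75 mm high. Origin at the centre of its underside.
- tipbox: Bystander: clear tip box with grey lid, 85 by 120 by 62 mm high. Origin at the centre of its underside.
There are look-alikes about, which are no part of the job. Leave any blue or orange look-alike of the pot alone.

How it is judged:
On the way, in this order (a step that is already met when the one before it is completed fails the run):
1. the lid is pressed home on the pot, level (z of lid in the frame of pot between 0.028 and 0.0335 m and horizontal distance between lid and pot below 0.006 m and angle between the z axis of lid and the z axis of pot, either way round below 0.07 rad), for 0.2 s.
2. the lidded pot stands released in the drawer's front bay, the drawer still open (z of lid in the frame of pot below 0.0335 m and x of pot in the frame of drawer_bay between -0.045 and 0.045 m and y of pot in the frame of drawer_bay between -0.075 and 0.075 m and z of pot in the frame of drawer_bay below 0.004 m and angle between pot's own z axis and vertical below 0.1 rad and contact force between the fingers and lid below 0.1 N and contact force between the fingers and pot below 0.1 N and value of joint drawer above 0.03 m), for 0.2 s.
3. the drawer is pushed home past its catch (value of joint drawer below 0.003 m), for 0.2 s.
At the end, for the whole second after the job is handed in: The drawer is home to within 3 mm, held by its catch; in its front bay the pot stands at rest on the drawer's floor, upright to within 0.1 rad, with the lid home on it (within 2.5 mm of fully down, level to 0.07 rad, centred to 6 mm) (all of step 1 and value of joint drawer below 0.003 m and x of pot in the frame of drawer_bay between -0.045 and 0.045 m and y of pot in the frame of drawer_bay between -0.075 and 0.075 m and z of pot in the frame of drawer_bay below 0.004 m and angle between pot's own z axis and vertical below 0.1 rad and linear speed of pot below 0.02 m/s); the robot touches nothing.
It fails at once if the pot is tipped over (more than 0.6 rad) (angle between pot's own z axis and vertical above 0.6 rad).
It fails at once if the pot is dropped or flung (faster than 0.55 m/s with no finger on it or its lid) (linear speed of pot above 0.55 m/s and contact force between the fingers and pot below 0.05 N and contact force between the fingers and lid below 0.05 N).
It fails at once if the bottle is moved more than 30 mm (distance of bottle from where it was at the start of the episode above 0.03 m).
It fails at once if the glove box is moved more than 30 mm (distance of glovebox from where it was at the start of the episode above 0.03 m).
It fails at once if the tip box is moved more than 30 mm (distance of tipbox from where it was at the start of the episode above 0.03 m).
It also fails if it takes over 58 s, if anything falls off the work surface, if the arm or the gripper's body presses on something with over 40 N, if the wrist force passes 120 N, or if a joint passes its speed limit or range.

## Working session

There is one attempt and no reset: what is moved stays moved. The work goes in short steps, Python scripts to look and compute and a tool call to move; the robot and the scene stay as the last step left them, time stands still between calls to the robot, and variables do not carry over. Pictures are saved under pics/ and viewed, at most 10 in all, crops included, and the job is handed in when it is done.

Besides the shell and the picture viewer there is one more tool, called after ">>>" as name([rows], argument=value, ...), one row to a line, values as JSON. step_arm: Moves the arm, as the interface text tells. Its arguments: {"type":"object","properties":{"plan":{"type":"array","items":{"type":"array","items":{"type":"number"}}},"newtons":{"type":"number"}},"required":["plan"]}

```bash
mkdir -p pics; cat > h.py <<'E'
import numpy as np, cv2
from station import observe, viewer, ctrl
def grab(n,save=None):
    d=viewer.get_image(n)
    for k in('camera_matrix','D','R','t'): d[k]=np.array(d[k],float)
    d['img']=np.array(d['img'])
    if save: cv2.imwrite('pics/'+save,d['img'][:,:,::-1])
    return d
def ray(d,uv):
    p=cv2.undistortPoints(np.array([[uv]],float),d['camera_matrix'],d['D'])[0,0]
    R=d['R'];return -R.T@d['t'].ravel(), R.T@np.array([p[0],p[1],1])
def plane(d,uv,z):
    o,v=ray(d,uv);return o+v*(z-o[2])/v[2]
def tri(d1,u1,d2,u2):
    o1,v1=ray(d1,u1);o2,v2=ray(d2,u2)
    s=np.linalg.lstsq(np.c_[v1,-v2],o2-o1,rcond=None)[0]
    a=o1+s[0]*v1;b=o2+s[1]*v2
    return (a+b)/2,np.linalg.norm(a-b)
def proj(d,X):
    return cv2.projectPoints(np.array([X],float),cv2.Rodrigues(d['R'])[0],d['t'],d['camera_matrix'],d['D'])[0][0,0]
E
python3 - <<'E'
from h import *
np.set_printoptions(precision=3,suppress=True)
for n in('scene','top'):
    d=grab(n,n+'0.png');print(n,-d['R'].T@d['t'].ravel(),d['R'][2])
    for z in(0,):print([plane(d,p,z) for p in((0,0),(639,0),(0,479),(639,479))])
s=observe();print(s['t'],s['position'],s['ee_rot'],s['force'])
E
```

```text
scene [1.122 0.038 0.862] [-0.598  0.001 -0.801]
[array([-0.823, -1.352,  0.   ]), array([-0.931,  1.507,  0.   ]), array([ 1.015, -0.513,  0.   ]), array([1.001, 0.635, 0.   ])]
top [0.404 0.009 1.204] [ 0.119  0.024 -0.993]
[array([1.342, 1.04 , 0.   ]), array([ 1.263, -0.924,  0.   ]), array([-0.08 ,  0.934,  0.   ]), array([-0.092, -0.779,  0.   ])]
0.1 [0.205 0.563 0.252] [ 0.985 -0.174 -0.     0.001] [ 0.261 -0.009  0.027]
```

View pics/scene0.png

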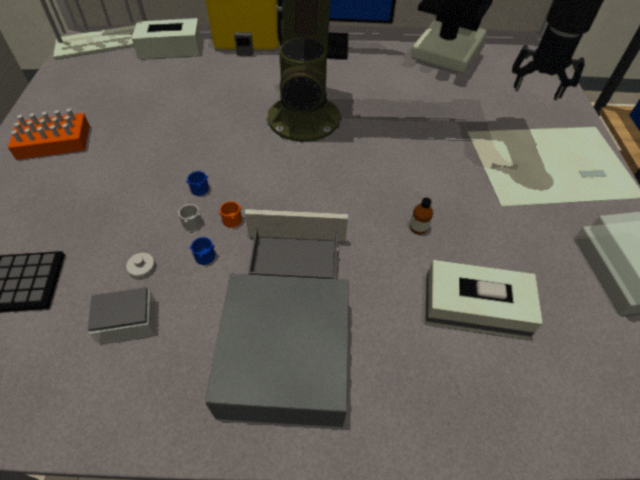

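View pics/top0.png

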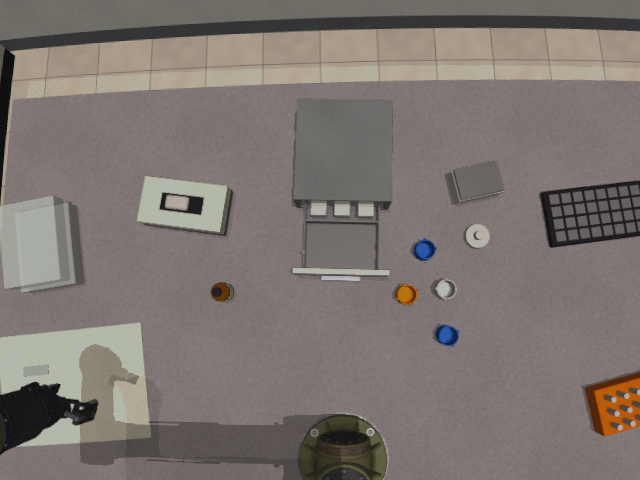

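The top view shows the white pot at (445,289) and the lid with its knob at (477,236). The drawer front's top edge runs from (293,270) to (388,272). In the scene view the pot is at (190,216) and the lid at (140,265).
Could be taken for the pot: blue cups at top (425,250) and (447,335), and the orange cup at (406,294). The only white one is (445,289), so I choose that; the lid's only match is the white disc at (477,236).

```bash
cat > m.py <<'E'
from h import *
np.set_printoptions(precision=4,suppress=True)
def white(d,box,thr=150):
    x0,y0,x1,y1=box;c=d['img'][y0:y1,x0:x1].astype(int)
    m=((c.min(2)>thr)&(np.ptp(c,axis=2)<45)).astype(np.uint8)
    n,l,s,ce=cv2.connectedComponentsWithStats(m)
    i=1+np.argmax(s[1:,4]);cs=cv2.findContours((l==i).astype(np.uint8),cv2.RETR_EXTERNAL,cv2.CHAIN_APPROX_NONE)[0][0]
    h=cv2.convexHull(cs)[:,0]+[x0,y0]
    return s[i]+[x0,y0,0,0,0],h
E
python3 - <<'E'
from m import *
S=grab('scene');T=grab('top')
for nm,bs,bt in(('pot',(172,198,210,236),(428,272,464,306)),('lid',(120,245,165,285),(460,218,496,254))):
    for d,b,n in((S,bs,'S'),(T,bt,'T')):
        s,h=white(d,b,110);e=cv2.fitEllipse(h.astype(np.float32));print(nm,n,s,e)
    a=S['img'][bs[1]-8:bs[3]+8,bs[0]-8:bs[2]+8];c=T['img'][bt[1]-8:bt[3]+8,bt[0]-8:bt[2]+8]
    r=np.hstack([cv2.resize(x,(390,290),interpolation=cv2.INTER_CUBIC) for x in(a,c)])
    out=r if nm=='pot' else np.vstack([out,r])
cv2.imwrite('pics/crop1.png',out[:,:,::-1])
E
```

```text
pot S [177 210   3   6  10] ((178.0, 212.0), (1.8607025146484375, 6.50015926361084), 157.5)Traceback (most recent call last):
  File "<stdin>", line 5, in <module>
cv2.error: OpenCV(4.12.0) /io/opencv/modules/imgproc/src/shapedescr.cpp:361: error: (-201:Incorrect size of input array) There should be at least 5 points to fit the ellipse in function 'fitEllipseNoDirect'
```

```bash
python3 - <<'E'
from m import *
S=grab('scene');T=grab('top')
out=None
for nm,bs,bt in(('pot',(172,198,210,236),(428,272,464,306)),('lid',(120,245,165,285),(460,218,496,254))):
    for d,b,n in((S,bs,'S'),(T,bt,'T')):
        c=d['img'][b[1]:b[3],b[0]:b[2]];print(nm,n,'corner',c[0,0],'max',np.percentile(c.reshape(-1,3),[50,85,97],axis=0).astype(int).tolist())
        print(c[c.shape[0]//2,::2].min(1))
    a=S['img'][bs[1]-8:bs[3]+8,bs[0]-8:bs[2]+8];c=T['img'][bt[1]-8:bt[3]+8,bt[0]-8:bt[2]+8]
    r=np.hstack([cv2.resize(x,(390,290),interpolation=cv2.INTER_CUBIC) for x in(a,c)])
    out=r if out is None else np.vstack([out,r])
cv2.imwrite('pics/crop1.png',out[:,:,::-1])
E
```

```text
pot S corner [114 108 103] max [[110, 102, 97], [115, 107, 102], [124, 118, 109]]
[103  99  98 102  92  96  72  80  93 116 123  94  59  54  58  90  95  99
  92]
pot T corner [126 115 115] max [[127, 118, 117], [152, 147, 142], [179, 184, 175]]
[115 114  79  70 127 169 175 174 174 175 175 115  69  71 160 117 119 118]
lid S corner [113 104 100] max [[113, 105, 100], [162, 157, 144], [168, 163, 149]]
[102 100  97 124 147 149 144 132  79  61  58  70 120 149 150 146 115  57
  66  95  98  96 101]
lid T corner [124 115 113] max [[129, 119, 118], [179, 176, 167], [180, 179, 170]]
[113 116  71 154 169 168 168  69 160 171 169 168 166 165 167 120 115 118]
```

View pics/crop1.png

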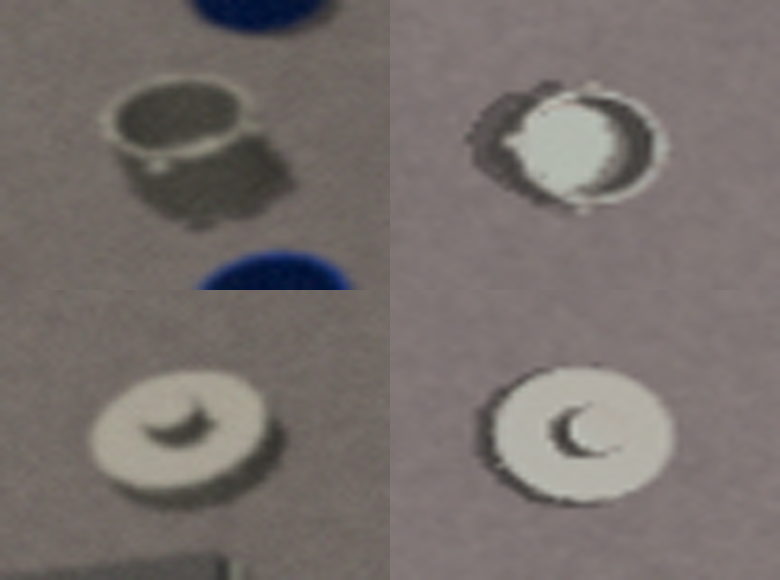

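The crop confirms it: an open white pot with four clip bumps, rim centre near scene (188.6,211.4) and top (446.7,289.3). The white lid with its knob is near scene (140,264) and top (478,235.6). Next I measure precisely, including the drawer.

```bash
python3 - <<'E'
from m import *
S=grab('scene');T=grab('top')
sL,hS=white(S,(115,240,170,290),125);tL,hT=white(T,(455,213,501,259),143)
eS=cv2.fitEllipse(hS.astype(np.float32));eT=cv2.fitEllipse(hT.astype(np.float32));print('lid',eS,eT,tri(S,eS[0],T,eT[0]))
print(plane(S,eS[0],.018),plane(T,eT[0],.018))
tP,hP=white(T,(428,272,468,308),143);print('potT',tP,cv2.minEnclosingCircle(hP.astype(np.float32)),cv2.fitEllipse(hP.astype(np.float32)))
# pot in scene: bright ring
g=cv2.GaussianBlur(S['img'],(3,3),0).min(2).astype(float)
c=S['img'][198:232,174:212].min(2);print(c[:, ::1][4:26,:30])
print(tri(S,(188.6,211.4),T,(446.7,289.3)))
# drawer front panel top strip
s,h=white(T,(280,262,400,275),140);print('frontT',s,cv2.minAreaRect(h.astype(np.float32)))
s,h=white(S,(236,204,356,246),118);print('frontS',s,cv2.approxPolyDP(h,3,True)[:,0].tolist())
E
```

```text
lid ((139.3411407470703, 263.2139587402344), (20.230083465576172, 27.648778915405273), 64.93745422363281) ((477.4374694824219, 235.3323974609375), (22.89603042602539, 23.634586334228516), 128.4832763671875) (array([ 0.5587, -0.362 ,  0.018 ]), np.float64(0.0019819394929848663))
[ 0.5588 -0.3609  0.018 ] [ 0.559 -0.363  0.018]
potT [436 280  14  18 158] ((443.0, 288.5), 8.558721542358398) ((442.7540283203125, 288.4065856933594), (12.555667877197266, 16.513992309570312), 5.869314193725586)
[[102 102 100  96 102  99  99 100  98 101 100 105  99 100  96  98  97  98
   96  98  97  97  97  98 101  97  96 100  99  93]
 [ 98 101  97  98  98 100 103 102 106  99 102 105 107 103 105 104  99 106
  103 106 104 100  99  98  97  97  96  99  98  96]
 [102 101 101  99 103  99  99 102  99 105 109 111 115 117 110 100 104 105
  111 114 110 106 103  96  97  99  97 101  95  98]
 [ 99  98 102  99 106 100 100 103 108 107 108 109 103  96  91  85  83  90
   92  94 108 116 107 105 102  97  97  95  99  93]
 [100 100 101  99  95 100 100 105 106  99  87  82  77  70  66  67  62  69
   71  74  87 104 117 112 103 100
[... 1723 characters left out ...]
 60  56  60  60  57  51  54  54  57  64  72]
 [100 103  98 103 106  99  90  75  61  66  87 104 102  81  62  59  59  63
   61  63  58  60  54  56  52  53  50  51  55  67]
 [102 101  99 103 105 102  99  83  66  62  74  82  75  69  59  57  59  62
   62  61  62  58  59  54  53  56  50  49  55  65]
 [ 99 103  99  97 103 100 103  88  69  64  62  59  57  62  59  62  60  59
   59  58  58  60  58  54  57  55  50  54  57  60]]
(array([ 0.421 , -0.268 ,  0.0423]), np.float64(0.003842836571568111))
frontT [293 268  97   7 491] ((340.99761962890625, 271.0975036621094), (96.11775207519531, 5.071661949157715), 1.3971810340881348)
frontS [245 209 103   9 463] [[245, 209], [344, 213], [347, 217], [245, 213]]
```

```bash
python3 - <<'E'
from m import *
S=grab('scene');T=grab('top')
a=cv2.resize(S['img'][200:290,230:365],(790,300),interpolation=cv2.INTER_CUBIC);c=cv2.resize(T['img'][190:290,280:400],(790,300),interpolation=cv2.INTER_CUBIC)
cv2.imwrite('pics/crop2.png',np.vstack([a,c])[:,:,::-1])
E
```

```text
(no output)
```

View pics/crop2.png

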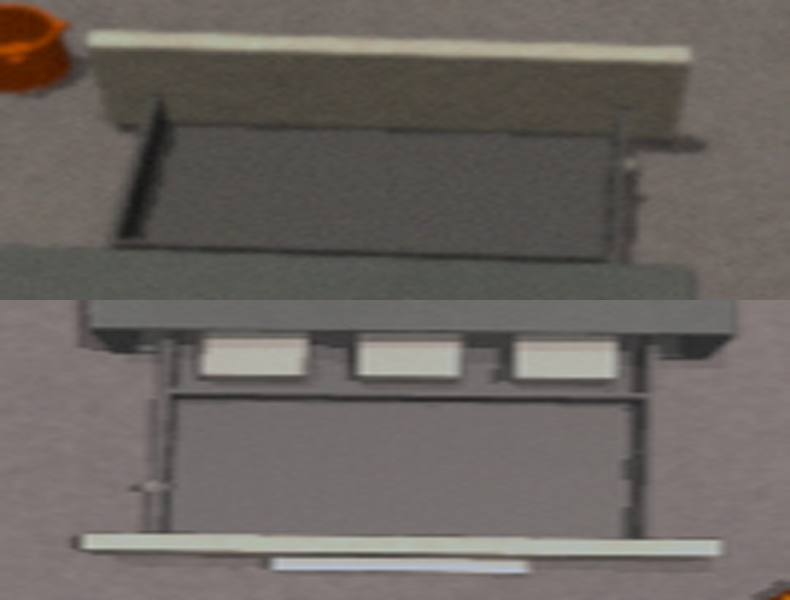

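The crop shows the empty open front bay. The front panel's top edge runs from (293,269) to (389,272) in the top view, and the slide boxes are in the rear bay.

```bash
python3 - <<'E'
from m import *
S=grab('scene');T=grab('top')
for a,b in(((188,210.7),(446.1,289.0)),):
    print('pot',tri(S,a,T,b),plane(S,a,.045),plane(T,b,.045))
s,h=white(T,(280,262,400,275),140)
box=cv2.boxPoints(cv2.minAreaRect(h.astype(np.float32)));print(box.tolist())
w=np.array([plane(T,p,.097)[:2] for p in box]);print(w,w.mean(0))
s,h=white(S,(236,204,356,220),118);b2=cv2.boxPoints(cv2.minAreaRect(h.astype(np.float32)))
print(tri(S,b2.mean(0),T,box.mean(0)),plane(S,b2.mean(0),.097))
# side walls/cabinet front edge in top, bay corners (floor)
for p in((306,223),(376,223)):print(plane(T,p,.046))
# other cups
for lo,hi,n in(((0,0,90),(60,80,255),'blue'),((180,60,0),(255,170,60),'or')):
    m=cv2.inRange(T['img'],lo,hi);k,l,st,ce=cv2.connectedComponentsWithStats(m)
    print(n,[(st[i].tolist(),plane(T,ce[i],.03)[:2]) for i in range(1,k) if 60<st[i,4]<900])
E
```

```text
pot (array([ 0.4219, -0.2671,  0.0459]), np.float64(0.0010596181787579048)) [ 0.4212 -0.2669  0.045 ] [ 0.422  -0.2679  0.045 ]
[[292.8912048339844, 272.46075439453125], [293.0148620605469, 267.390625], [389.1040344238281, 269.7342529296875], [388.9803771972656, 274.80438232421875]]
[[ 0.4686  0.1098]
 [ 0.4808  0.1093]
 [ 0.4703 -0.1208]
 [ 0.4582 -0.1201]] [ 0.4695 -0.0054]
(array([ 0.4694, -0.0036,  0.0975]), np.float64(0.004209342455229696)) [ 0.4689 -0.0015  0.097 ]
[0.5965 0.0796 0.046 ]
[ 0.5924 -0.0978  0.046 ]
blue [([414, 239, 17, 22, 96], array([ 0.5247, -0.2169])), ([438, 325, 21, 20, 97], array([ 0.3084, -0.2685]))]
or [([398, 286, 13, 16, 147], array([ 0.4129, -0.1651]))]
```

>>> step_arm([
  [2.7,-3,0,-5.2,8.5],
  [2.7,-3,0,-5.2,8.5],
  [2.7,-3,0,-5.2,8.5],
  [2.7,-3,0,-5.2,8.5],
  [2.7,-3,0,-5.2,8.5],
  [2.7,-3,0,-5.2,8.5],
  [2.7,-3,0,-5.2,8.5],
  [2.7,-3,0,-5.2,8.5],
], newtons=20)

```text
t: 1.27
position: [0.4225, 0.322, 0.2537]
ee_rot: [0.858, -0.514, -0.0, -0.0]
force: [0.7, 0.1, 0.3]
grip_width: 0.0849
grip_force: 0.0
```

>>> step_arm([
  [0,-4.1,0,-5.2,8.5],
  [0,-4.1,0,-5.2,8.5],
  [0,-4.1,0,-5.2,8.5],
  [0,-4.1,0,-5.2,8.5],
  [0,-4.1,0,-5.2,8.5],
  [0,-4.1,0,-5.2,8.5],
  [0,-4.1,0,-5.2,8.5],
  [0,-4.1,0,-5.2,8.5],
])

```text
t: 1.93
position: [0.421, -0.0061, 0.2538]
ee_rot: [-0.619, 0.785, -0.0, 0.001]
force: [1.5, -0.1, 1.5]
grip_width: 0.0847
grip_force: 0.0
```

>>> step_arm([
  [0,-4.1,0,-5.2,8.5],
  [0,-4.1,0,-5.2,8.5],
  [0,-4.1,0,-5.2,8.5],
  [0,-4.1,0,-5.2,8.5],
  [0,-4.1,0,-5.2,8.5],
  [0,-4.1,-1,-5.2,8.5],
  [0,0,-2,0,8.5],
])

```text
t: 2.52
position: [0.4209, -0.2559, 0.2249]
ee_rot: [-0.382, 0.924, -0.002, 0.0]
force: [0.1, 1.7, -0.8]
grip_width: 0.0849
grip_force: 0.0
```

>>> step_arm([
  [0,-1.1,-3.5,0,8.5],
  [0,0,-4,0,8.5],
  [0,0,-4,0,8.5],
  [0,0,-4,0,8.5],
  [0,0,-2.5,0,8.5],
  [0,0,-1,0,8.5],
  [0,0,0,0,5.5],
])

```text
t: 3.1
position: [0.4201, -0.2605, 0.0311]
ee_rot: [-0.387, 0.922, 0.001, -0.002]
force: [0.0, 0.3, 1.1]
grip_width: 0.0751
grip_force: 0.0
```

>>> step_arm([
  [0,0,0,0,5],
  [0,0,0,0,4.8],
  [0,0,0,0,4.8],
  [0,0,0,0,4.8],
  [0,0,0,0,4.8],
  [0,0,0,0,4.8],
  [0,0,0,0,4.8],
  [0,0,0,0,4.8],
])

```text
t: 3.77
position: [0.4235, -0.2615, 0.0365]
ee_rot: [-0.387, 0.922, -0.002, 0.002]
force: [-0.1, -0.9, 7.6]
grip_width: 0.05
grip_force: 21.3
```

>>> step_arm([
  [0,0,0,0,8.5],
  [0,0,0.6,0,8.5],
  [0,0,0,0,8.5],
  [0,0,0,0,8.5],
  [-0.2,-0.2,0,-6,8.5],
  [-0.2,-0.2,0,-7,8.5],
  [0,0,0,-7,8.5],
  [0,0,0,-7,8.5],
])

```text
t: 4.43
position: [0.4173, -0.2648, 0.0392]
ee_rot: [-0.158, 0.987, 0.0, -0.0]
force: [-0.2, 0.2, 0.6]
grip_width: 0.0853
grip_force: 0.0
```

>>> step_arm([
  [0,0,0,-7,8.5],
  [0,0,0,-7,8.5],
  [0,0,0,-7,8.5],
  [0,0,0,-7,8.5],
  [0,0,0,-7,8.5],
  [0,0,0,-7,8.5],
  [0,0,0,-7,8.5],
  [0,0,0,-7,8.5],
])

```text
t: 5.1
position: [0.4174, -0.2647, 0.0392]
ee_rot: [0.324, 0.946, 0.0, -0.0]
force: [-1.0, 0.2, 0.4]
grip_width: 0.0849
grip_force: 0.0
```

>>> step_arm([
  [0,0,0,0,5.5],
  [0,0,0,0,5],
  [0,0,0,0,4.8],
  [0,0,0,0,4.8],
  [0,0,0,0,4.8],
  [0,0,0,0,4.8],
  [0,0,0,0,4.8],
  [0,0,0,0,4.8],
])

```text
t: 5.77
position: [0.4177, -0.2649, 0.0395]
ee_rot: [0.321, 0.947, 0.0, 0.0]
force: [0.1, -0.1, 2.3]
grip_width: 0.0499
grip_force: 21.3
```

```bash
python3 -c "
from m import *
s=observe();print(s['t'],s['qpos'],s['position'],s['ee_rot'])
T=grab('top');S=grab('scene');np.save('pot_tcp.npy',s['position'])"
```

```text
5.7667 [-0.1566 -0.1658 -0.506   0.     -1.2304 -2.0672] [ 0.4177 -0.2649  0.0395] [0.3207 0.9472 0.     0.0001]
```

>>> step_arm([
  [0,0,0,0,8.5],
  [0,0,0,0,8.5],
  [0,0,0,0,8.5],
  [0.05,-0.05,0,7,8.5],
  [0,0,0,7,8.5],
  [0,0,0,7,8.5],
  [0,0,0,7,8.5],
  [0,0,0,7,8.5],
])

```text
t: 6.53
position: [0.418, -0.2653, 0.0392]
ee_rot: [0.018, 1.0, 0.0, -0.0]
force: [0.4, -0.5, -0.2]
grip_width: 0.0852
grip_force: 0.0
```

>>> step_arm([
  [0,0,0,7,8.5],
  [0,0,0,7,8.5],
  [0,0,0,7,8.5],
  [0,0,0,7,8.5],
  [0,0,0,7,8.5],
  [0,0,0,7,8.5],
  [0,0,0,7,8.5],
  [0,0,0,0,8.5],
])

```text
t: 7.2
position: [0.418, -0.2653, 0.0392]
ee_rot: [-0.397, 0.918, 0.0, -0.0]
force: [-0.0, -0.3, 0.1]
grip_width: 0.0852
grip_force: 0.0
```

>>> step_arm([
  [0,0,0,0,5.5],
  [0,0,0,0,5],
  [0,0,0,0,4.8],
  [0,0,0,0,4.8],
  [0,0,0,0,4.8],
  [0,0,0,0,4.8],
  [0,0,0,0,4.8],
  [0,0,0,0,4.8],
])

```text
t: 7.87
position: [0.4183, -0.2654, 0.0397]
ee_rot: [-0.395, 0.919, -0.0, 0.0]
force: [0.6, -0.1, 2.4]
grip_width: 0.0496
grip_force: 21.3
```

>>> step_arm([
  [0,0,0,0,8.5],
  [0,0,0,0,8.5],
  [0,0,0,0,8.5],
  [0,0,3,0,8.5],
  [0,0,4,0,8.5],
  [2.3,-1.6,3,0,8.5],
  [3,-2,0,0,8.5],
  [3,-2,0,0,8.5],
])

```text
t: 8.53
position: [0.5034, -0.3224, 0.143]
ee_rot: [-0.396, 0.918, -0.002, 0.002]
force: [0.7, 1.6, -0.1]
grip_width: 0.0852
grip_force: 0.0
```

```bash
python3 - <<'E'
from m import *
S=grab('scene');T=grab('top');s=observe();print(s['t'],s['qpos'],s['position'],s['ee_rot'],s['grip_width'])
o=np.hstack([cv2.resize(d['img'][y:y+80,x:x+80],(390,390),interpolation=cv2.INTER_CUBIC) for d,x,y in((S,150,170),(T,410,250))])
cv2.imwrite('pics/c3.png',o[:,:,::-1])
print(proj(S,(.4175,-.265,.045)),proj(T,(.4175,-.265,.045)))
E
```

```text
8.6333 [-0.2355  0.0577 -0.1124 -0.0005 -1.4074 -0.5237] [ 0.5029 -0.3226  0.1349] [-0.3947  0.9188  0.0022 -0.0025] 0.08510995514751629
[189.0511 209.5639] [445.0377 290.8466]
```

View pics/c3.png

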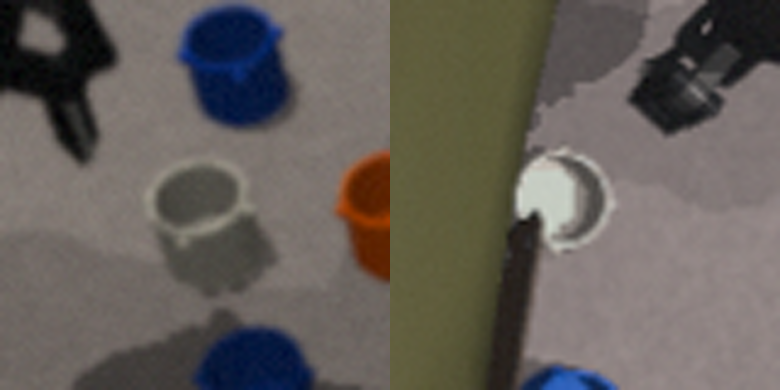

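Pot is upright at about (0.418, -0.265): rim in the left crop at scene (191,211), in the right crop at top (446,291). Now to the lid.

>>> step_arm([
  [2.7,-2,0,0,5],
  [2.8,-2,0,0,5],
  [0,0,-3,0,5],
  [0,0,-3,0,5],
  [0,0,-1.5,0,5],
  [0,0,-1,0,5],
  [0,0,0,0,5],
  [0,0,0,0,5],
])

```text
t: 9.3
position: [0.5561, -0.3614, 0.055]
ee_rot: [-0.395, 0.919, -0.0, -0.0]
force: [0.7, 0.4, 0.6]
grip_width: 0.05
grip_force: 0.0
```

>>> step_arm([
  [0.3,0,-0.6,0,5],
  [0,0,-0.5,0,5],
  [0,0,0,0,3],
  [0,0,0,0,2.2],
  [0,0,0,0,2],
  [0,0,0,0,2],
  [0,0,0,0,2],
  [0,0,0,0,2],
])

```text
t: 9.97
position: [0.5593, -0.3614, 0.0438]
ee_rot: [-0.395, 0.919, -0.0, 0.0]
force: [0.2, -0.5, 0.6]
grip_width: 0.0207
grip_force: 19.7
```

```bash
python3 - <<'E'
from m import *
S=grab('scene');T=grab('top');s=observe();print(s['position'],s['force'],s['grip_width'])
o=np.hstack([cv2.resize(d['img'][y:y+70,x:x+70],(390,390),interpolation=cv2.INTER_CUBIC) for d,x,y in((S,105,225),(T,440,200))])
cv2.imwrite('pics/c4.png',o[:,:,::-1])
E
```

```text
[ 0.5593 -0.3614  0.0438] [-0.0109  0.2202  1.094 ] 0.020736676195030165
```

View pics/c4.png

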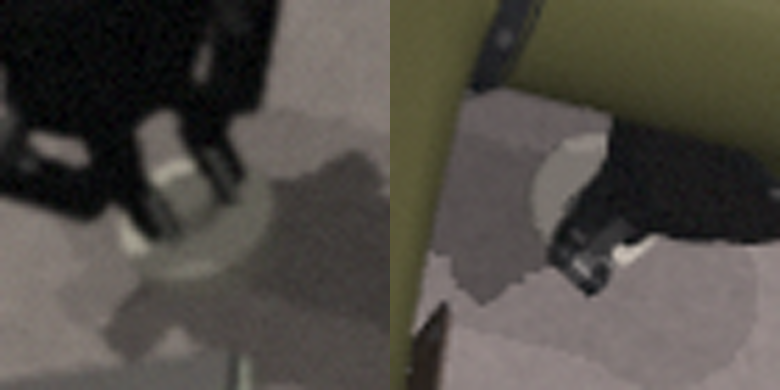

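The left crop shows the pads astride the knob at scene (138,258), with the lid flat. Opening and regripping at 90° to centre it the other way.

>>> step_arm([
  [0,0,0,0,4],
  [0,0,0,0,4],
  [0,0,0,7,4],
  [0,0,0,7,4],
  [0,0,0,7,4],
  [0,0,0,7,4],
  [0,0,0,7,4],
  [0,0,0,7,4],
])

```text
t: 10.73
position: [0.559, -0.3613, 0.0432]
ee_rot: [-0.7, 0.714, 0.0, -0.0]
force: [-0.2, -0.3, -0.4]
grip_width: 0.0397
grip_force: 0.0
```

>>> step_arm([
  [0,0,0,7,4],
  [0,0,0,7,4],
  [0,0,0,7,4],
  [0,0,0,7,4],
  [0,0,0,7,4],
  [0,0,0,7,4],
  [0,0,0,6,4],
  [0,0,0,0,4],
])

```text
t: 11.4
position: [0.559, -0.3613, 0.0432]
ee_rot: [0.93, -0.368, -0.0, 0.0]
force: [0.6, -0.3, -0.3]
grip_width: 0.0397
grip_force: 0.0
```

>>> step_arm([
  [0,0,0,0,2.4],
  [0,0,0,0,2],
  [0,0,0,0,1.8],
  [0,0,0,0,1.8],
  [0,0,0,0,1.8],
  [0,0,0,0,1.8],
], newtons=60)

```text
t: 11.9
position: [0.5592, -0.3614, 0.0436]
ee_rot: [0.929, -0.37, 0.0, 0.0]
force: [0.5, 0.1, 1.7]
grip_width: 0.0194
grip_force: 58.1
```

>>> step_arm([
  [0,0,0,0,1.8],
  [0,0,1,0,1.8],
  [0,0,2,0,1.8],
  [0,0,3,0,1.8],
  [0,0,3,0,1.8],
  [0,0,0,0,1.8],
  [0,0,0,0,1.8],
])

```text
t: 12.48
position: [0.5602, -0.3618, 0.1369]
ee_rot: [0.929, -0.37, 0.003, 0.0]
force: [-0.5, -0.9, -2.3]
grip_width: 0.019
grip_force: 58.1
```

```bash
python3 - <<'E'
from m import *
S=grab('scene');T=grab('top');s=observe();print(s['position'],s['ee_rot'],s['qpos'],s['force'],s['grip_width'])
o=np.hstack([cv2.resize(d['img'][y:y+80,x:x+80],(390,390),interpolation=cv2.INTER_CUBIC) for d,x,y in((S,95,195),(T,440,200))])
cv2.imwrite('pics/c5.png',o[:,:,::-1])
E
```

```text
[ 0.5589 -0.361   0.133 ] [ 0.929  -0.3702 -0.0003 -0.0003] [-0.274   0.23    0.0746 -0.0006 -1.416   1.0865] [-0.7679  0.1629 -0.3994] 0.019256783763104992
```

View pics/c5.png

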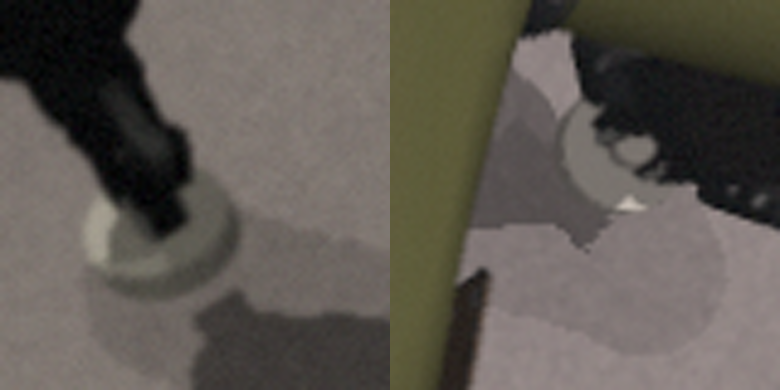

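The lid is held and level about 90 mm up: knob between the pads at scene (128,242), disc at top (566..). Carrying it over the pot.

>>> step_arm([
  [-2.8,1.9,0,0,1.8],
  [-2.8,1.9,0,0,1.8],
  [-2.8,1.9,0,0,1.8],
  [-2.8,1.9,0,0,1.8],
  [-2.8,1.9,0,0,1.8],
  [-0.1,0.1,0,0,1.8],
  [0,0,-2,0,1.8],
  [0,0,-1,0,1.8],
])

```text
t: 13.25
position: [0.417, -0.2645, 0.1014]
ee_rot: [0.929, -0.37, -0.001, -0.0]
force: [-0.7, 0.1, -0.9]
grip_width: 0.0192
grip_force: 58.1
```

>>> step_arm([
  [0,0,0,0,1.8],
  [0,0,0,0,1.8],
  [0,0,0,0,1.8],
  [0,0,0,0,1.8],
])

```text
t: 13.58
position: [0.4185, -0.2656, 0.1038]
ee_rot: [0.929, -0.37, 0.0, 0.0]
force: [-0.2, -0.7, -0.4]
grip_width: 0.0193
grip_force: 58.1
```

>>> step_arm([
  [0,0,-1,0,1.8],
  [0,0,-0.5,0,1.8],
  [0,0,-0.3,0,1.8],
  [0,0,0,0,1.8],
  [0,0,0,0,1.8],
])

```text
t: 14.0
position: [0.418, -0.2653, 0.0852]
ee_rot: [0.929, -0.37, -0.0, 0.0]
force: [0.8, 0.7, 0.2]
grip_width: 0.0194
grip_force: 58.0
```

>>> step_arm([
  [0,0,-0.3,0,1.8],
  [0,0,-0.2,0,1.8],
  [0,0,0,0,1.8],
  [0,0,0,0,1.8],
])

```text
t: 14.33
position: [0.4184, -0.2654, 0.0806]
ee_rot: [0.929, -0.37, 0.0, -0.0]
force: [2.4, 0.1, 1.3]
grip_width: 0.019
grip_force: 58.1
```

>>> step_arm([
  [0,0,-0.2,0,1.8],
  [0,0,-0.2,0,1.8],
  [0,0,0,0,1.8],
  [0,0,0,0,1.8],
])

```text
t: 14.67
position: [0.4174, -0.265, 0.0753]
ee_rot: [0.929, -0.37, -0.001, -0.0]
force: [-0.5, -0.0, -2.6]
grip_width: 0.0193
grip_force: 57.9
```

>>> step_arm([
  [0,0,-0.2,0,1.8],
  [0,0,-0.2,0,1.8],
  [0,0,0,0,1.8],
  [0,0,0,0,1.8],
])

```text
t: 15.0
position: [0.4185, -0.2658, 0.0746]
ee_rot: [0.929, -0.37, 0.001, 0.001]
force: [-4.4, 2.9, 10.5]
grip_width: 0.0191
grip_force: 59.1
```

>>> step_arm([
  [0,0,-0.3,0,1.8],
  [0,0,0,0,1.8],
  [0,0,0,0,1.8],
  [0,0,0.3,0,1.8],
  [0,0,0.2,0,1.8],
  [0,0,0,0,1.8],
  [0,0,0,0,1.8],
])

```text
t: 15.58
position: [0.4182, -0.2654, 0.0745]
ee_rot: [0.929, -0.37, 0.0, 0.0]
force: [-1.5, 1.5, 2.8]
grip_width: 0.0192
grip_force: 58.4
```

```bash
python3 - <<'E'
from m import *
S=grab('scene');T=grab('top');s=observe();print(s['position'],s['force'],s['grip_width'])
o=np.hstack([cv2.resize(d['img'][y:y+60,x:x+60],(390,390),interpolation=cv2.INTER_CUBIC) for d,x,y in((S,160,185),(T,415,260))])
cv2.imwrite('pics/c6.png',o[:,:,::-1])
E
```

```text
[ 0.4182 -0.2654  0.0745] [-1.2154  0.8252  4.0552] 0.019481982347443597
```

View pics/c6.png

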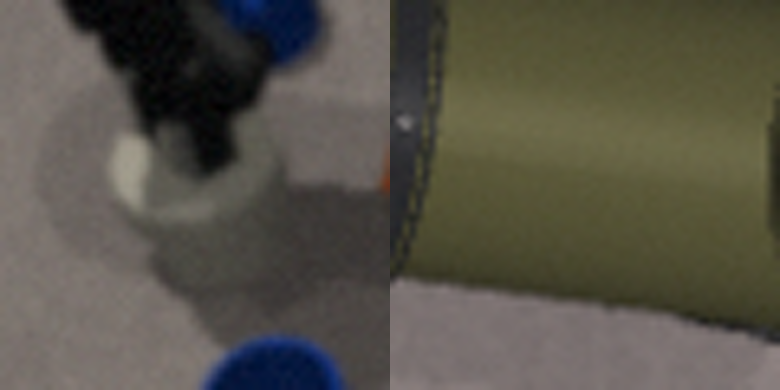

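The lid is seated level on the pot at scene (190,212), and the TCP height of 74.5 mm matches 31 mm home. Lifting.

>>> step_arm([
  [0,0,0.5,0,1.8],
  [0,0,1,0,1.8],
  [0,0,1.5,0,1.8],
  [0,0,2,0,1.8],
  [0,0,2,0,1.8],
  [0,0,2,0,1.8],
  [0,0,2,0,1.8],
  [0,0,1.5,0,1.8],
])

```text
t: 16.35
position: [0.4181, -0.2655, 0.2015]
ee_rot: [0.929, -0.37, 0.001, 0.0]
force: [-0.9, 0.2, -2.7]
grip_width: 0.0192
grip_force: 58.0
```

>>> step_arm([
  [0,0,0.5,0,1.8],
  [0,0,0,0,1.8],
  [0,0,0,0,1.8],
  [0,0,0,0,1.8],
])

```text
t: 16.68
position: [0.4176, -0.265, 0.2028]
ee_rot: [0.929, -0.37, -0.001, -0.0]
force: [1.1, -0.4, -2.4]
grip_width: 0.0191
grip_force: 58.0
```

```bash
python3 - <<'E'
from m import *
S=grab('scene');T=grab('top');s=observe();print(s['t'],s['position'],s['force'],s['grip_width'],s['qpos'])
u,v=proj(S,np.array(s['position'])-[0,0,.05]).astype(int);print(u,v)
o=cv2.resize(S['img'][v-45:v+45,u-45:u+45],(500,500),interpolation=cv2.INTER_CUBIC)
cv2.imwrite('pics/c7.png',o[:,:,::-1])
E
```

```text
16.7833 [ 0.4176 -0.2651  0.203 ] [-0.4638 -0.2722 -1.7161] 0.019106812933150873 [-0.1574 -0.2436 -0.2692 -0.0002 -1.5474  0.9699]
178 177
```

View pics/c7.png

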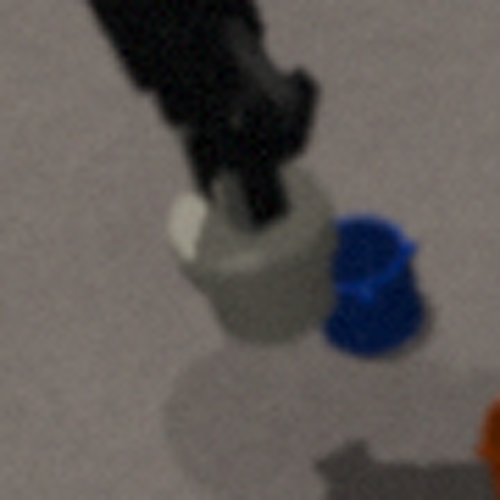

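The lidded pot hangs upright from the knob at scene (180,180), clear of the bench. Carrying it over the bay.

>>> step_arm([
  [0.8,1.6,0,0,1.8],
  [1.3,2.9,0,0,1.8],
  [1.4,3,0,0,1.8],
  [1.4,3,0,0,1.8],
  [1.4,3,0,0,1.8],
  [1.4,3,0,0,1.8],
  [1.4,3,0,0,1.8],
  [1.4,3,0,0,1.8],
])

```text
t: 17.45
position: [0.5233, -0.0387, 0.2037]
ee_rot: [0.929, -0.37, -0.0, 0.0]
force: [0.5, -1.0, -1.8]
grip_width: 0.0192
grip_force: 57.8
```

>>> step_arm([
  [1,2.2,0,0,1.8],
  [0.5,1,0,0,1.8],
  [0,0,-1.5,0,1.8],
  [0,0,-2,0,1.8],
  [0,0,-2,0,1.8],
  [0,0,-2,0,1.8],
  [0,0,-1,0,1.8],
  [0,0,-0.5,0,1.8],
])

```text
t: 18.12
position: [0.537, -0.0089, 0.1121]
ee_rot: [0.929, -0.37, -0.001, 0.001]
force: [-0.9, -1.0, -1.5]
grip_width: 0.0191
grip_force: 58.0
```

>>> step_arm([
  [0,0,-0.5,0,1.8],
  [0,0,-0.5,0,1.8],
  [0,0,0,0,1.8],
  [0,0,0,0,1.8],
])

```text
t: 18.45
position: [0.5384, -0.0083, 0.105]
ee_rot: [0.929, -0.37, 0.0, -0.0]
force: [0.6, -0.2, -1.8]
grip_width: 0.0193
grip_force: 58.0
```

```bash
python3 - <<'E'
from m import *
S=grab('scene');T=grab('top');s=observe();print(s['t'],s['position'],s['force'],s['grip_width'])
o=cv2.resize(S['img'][170:290,220:370],(750,600),interpolation=cv2.INTER_CUBIC)
cv2.imwrite('pics/c8.png',o[:,:,::-1])
for p in((300,201),(390,203)):print(plane(T,p,.104))
E
```

```text
18.55 [ 0.5385 -0.0083  0.1053] [ 0.1566 -0.2815 -1.9697] 0.019342823722057204
[0.6414 0.0899 0.104 ]
[ 0.6313 -0.128   0.104 ]
```

View pics/c8.png

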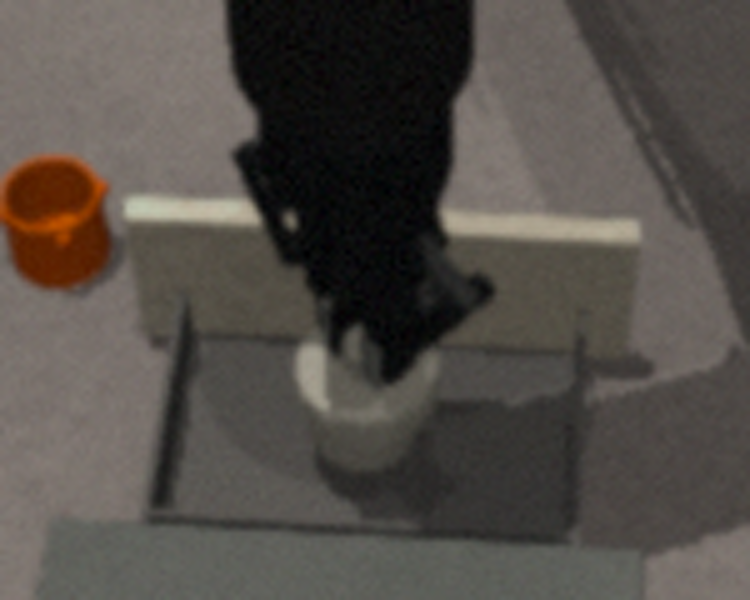

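The lidded pot hangs just above the bay floor, centred at about (293,255) in the scene view. Lowering.

>>> step_arm([
  [0,0,-0.5,0,1.8],
  [0,0,-0.5,0,1.8],
  [0,0,-0.3,0,1.8],
  [0,0,-0.2,0,1.8],
  [0,0,-0.1,0,1.8],
  [0,0,-0.1,0,1.8],
  [0,0,0,0,1.8],
  [0,0,0,0,1.8],
])

```text
t: 19.22
position: [0.5387, -0.0085, 0.0885]
ee_rot: [0.929, -0.37, 0.001, -0.0]
force: [-0.8, -2.3, 4.5]
grip_width: 0.0191
grip_force: 58.6
```

>>> step_arm([
  [0,0,0.1,0,1.8],
  [0,0,0,0,2.1],
  [0,0,0,0,2.4],
  [0,0,0,0,3],
  [0,0,0,0,4],
  [0,0,0,0,4],
  [0,0,0,0,4],
  [0,0,1,0,4],
])

```text
t: 19.88
position: [0.5369, -0.0084, 0.0964]
ee_rot: [0.929, -0.37, -0.002, 0.001]
force: [0.5, -0.7, -1.3]
grip_width: 0.0401
grip_force: 0.0
```

>>> step_arm([
  [0,0,2,0,4],
  [0,0,3,0,4],
  [0,0,3,0,4],
  [0,0,3,0,3],
  [-3,0,0,6,0.5],
  [-4,0,0,7,0],
  [-4,0,0,7,0],
  [-3.5,0,0,7,0],
])

```text
t: 20.55
position: [0.3914, -0.0088, 0.2089]
ee_rot: [0.99, -0.14, 0.0, 0.0]
force: [-0.5, -0.3, 1.3]
grip_width: 0.0003
grip_force: 0.0
```

```bash
python3 - <<'E'
from m import *
S=grab('scene');T=grab('top');s=observe();print(s['t'],s['position'],s['force'],s['qpos'],s['grip_width'])
a=cv2.resize(S['img'][190:290,220:370],(500,333),interpolation=cv2.INTER_CUBIC);b=cv2.resize(T['img'][190:290,280:370],(300,333),interpolation=cv2.INTER_CUBIC)
cv2.imwrite('pics/c9.png',np.hstack([a,b])[:,:,::-1])
E
```

```text
20.65 [ 0.3906 -0.0087  0.2117] [1.0418 0.7566 0.3016] [ 0.5051 -0.567  -0.4849  0.0004 -1.6441  0.7841] 0.0001373957723612308
```

View pics/c9.png

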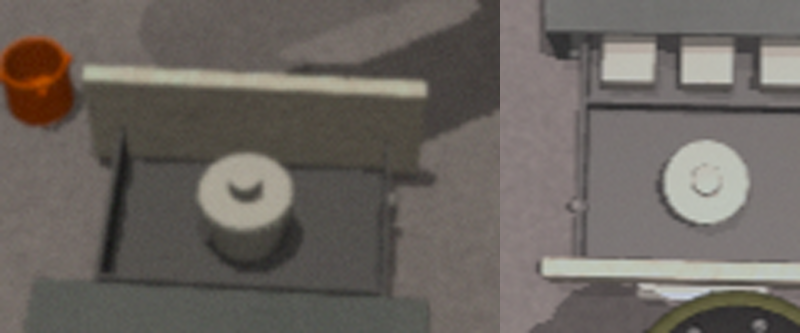

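The lidded pot stands upright and level in the middle of the bay (scene (294,247), top (342,245)), the knob released. Now pushing the drawer.

>>> step_arm([
  [0,0,-3,5,0],
  [0,0,-4,5,0],
  [0,0,-4,4,0],
  [0,0,-2.5,0,0],
  [1.5,0,0,0,0],
  [1.5,0,0,0,0],
  [1,0,0,0,0],
  [0.5,0,0,0,0],
])

```text
t: 21.32
position: [0.4392, -0.0084, 0.0737]
ee_rot: [1.0, -0.022, -0.0, 0.0]
force: [0.0, 0.3, 0.4]
grip_width: -0.0001
grip_force: 0.0
```

>>> step_arm([
  [0.5,0,0,0,0],
  [0.5,0,0,0,0],
  [0.5,0,0,0,0],
  [0.6,0,0,0,0],
  [0.7,-0.05,0,0,0],
  [0.8,-0.05,0,0,0],
  [0.8,-0.05,0,0,0],
  [0.8,-0.05,0,0,0],
])

```text
t: 21.98
position: [0.4909, -0.0103, 0.0733]
ee_rot: [1.0, -0.021, -0.0, 0.0]
force: [-1.9, 1.2, 1.6]
grip_width: 0.0001
grip_force: 0.0
```

>>> step_arm([
  [0.9,-0.05,0,0,0],
  [1,-0.05,0,0,0],
  [1,-0.05,0,0,0],
  [1,-0.05,0,0,0],
  [1,-0.05,0,0,0],
  [1,-0.05,0,0,0],
  [0.9,-0.04,0,0,0],
  [0.8,-0.04,0,0,0],
])

```text
t: 22.65
position: [0.567, -0.0143, 0.0731]
ee_rot: [1.0, -0.021, -0.0, 0.0]
force: [-1.7, -0.2, -0.3]
grip_width: 0.0
grip_force: 0.0
```

>>> step_arm([
  [0.7,-0.03,0,0,0],
  [0.6,-0.03,0,0,0],
  [0.5,-0.02,0,0,0],
  [0.4,-0.02,0,0,0],
  [0.3,0,0,0,0],
  [0.3,0,0,0,0],
  [0.2,0,0,0,0],
  [0.2,0,0,0,0],
])

```text
t: 23.32
position: [0.5982, -0.0151, 0.0735]
ee_rot: [1.0, -0.021, 0.0, 0.0]
force: [-0.4, -0.7, 0.2]
grip_width: 0.0003
grip_force: 0.0
```

>>> step_arm([
  [0.2,0,0,0,0],
  [0.2,0,0,0,0],
  [0.2,0,0,0,0],
  [0.2,0,0,0,0],
  [0.2,0,0,0,0],
  [0.2,0,0,0,0],
])

```text
t: 23.82
position: [0.6106, -0.0151, 0.0736]
ee_rot: [1.0, -0.021, 0.001, -0.0]
force: [0.3, 0.4, -0.4]
grip_width: 0.0003
grip_force: 0.0
```

```bash
python3 - <<'E'
from m import *
S=grab('scene');T=grab('top');s=observe();print(s['t'],s['position'],s['force'])
a=cv2.resize(S['img'][190:290,200:370],(500,333),interpolation=cv2.INTER_CUBIC);b=cv2.resize(T['img'][170:270,280:400],(300,333),interpolation=cv2.INTER_CUBIC)
cv2.imwrite('pics/c10.png',np.hstack([a,b])[:,:,::-1])
E
```

```text
23.9167 [ 0.6109 -0.015   0.0737] [-0.0645  0.1227 -0.8936]
```

I've now viewed 11 pictures, one over the limit of 10, so I'll stop viewing and go by force and masks from here.

>>> step_arm([
  [0.2,0,0,0,0],
  [0.2,0,0,0,0],
  [0.2,0,0,0,0],
  [0.2,0,0,0,0],
  [0,0,0,0,0],
])

```text
t: 24.33
position: [0.6135, -0.0157, 0.0717]
ee_rot: [1.0, -0.022, -0.006, 0.001]
force: [-22.0, 0.6, 7.5]
grip_width: -0.0
grip_force: 0.0
```

```bash
python3 - <<'E'
from m import *
T=grab('top');S=grab('scene')
s,h=white(T,(280,185,400,262),135);b=cv2.boxPoints(cv2.minAreaRect(h.astype(np.float32)));print(s,[plane(T,p,.097)[:2] for p in b])
m=((T['img'][190:262,280:400].min(2)>135)).astype(np.uint8);k=cv2.connectedComponentsWithStats(m)[2];print(k[k[:,4]>10].tolist())
m=((S['img'][200:300,200:370].min(2)>112)).astype(np.uint8);k=cv2.connectedComponentsWithStats(m)[2];print(k[k[:,4]>10].tolist())
E
```

```text
[367 202  24   6 105] [array([ 0.6365, -0.073 ]), array([ 0.6352, -0.129 ]), array([ 0.6228, -0.1285]), array([ 0.6241, -0.0726])]
[[0, 0, 120, 72, 8535], [87, 12, 24, 6, 105]]
[[0, 0, 170, 100, 14219], [0, 0, 22, 40, 263], [7, 0, 12, 5, 24], [37, 0, 20, 16, 88], [107, 0, 23, 50, 471], [42, 9, 4, 5, 11], [23, 28, 9, 9, 29], [0, 28, 76, 72, 1773], [50, 59, 5, 7, 15], [55, 62, 5, 4, 11]]
```

>>> step_arm([
  [-0.5,0,0,0,0],
  [-1,0,0,0,0],
  [-3,0,0,0,0],
  [-4,0,0,0,0],
  [-4,0,0,0,0],
  [-4,0,2,0,0],
  [-4,0,3,0,0],
  [0,0,0,0,0],
])

```text
t: 25.1
position: [0.4222, -0.015, 0.1253]
ee_rot: [1.0, -0.021, 0.008, -0.003]
force: [1.5, -0.7, 2.2]
grip_width: 0.0002
grip_force: 0.0
```

>>> step_arm([
  [0,2,2,0,0],
  [0,4,0,0,0],
  [0,4,0,0,0],
  [0,4,0,0,0],
  [0,4,0,0,0],
  [0,0,0,0,0],
  [0,0,0,0,0],
])

```text
t: 25.68
position: [0.4224, 0.1668, 0.1371]
ee_rot: [1.0, -0.02, 0.0, -0.0]
force: [-0.1, 0.2, 0.2]
grip_width: 0.0
grip_force: 0.0
```

```bash
python3 - <<'E'
from m import *
T=grab('top');s=observe();print(s['t'],s['position'],s['force'])
s,h=white(T,(280,190,400,225),135);b=cv2.boxPoints(cv2.minAreaRect(h.astype(np.float32)));print(s,np.array([plane(T,p,.097)[:2] for p in b]))
E
```

```text
25.7333 [0.4225 0.1656 0.1372] [-0.23   -0.9355  0.1239]
[295 201  96   6 472] [[ 0.6333  0.103 ]
 [ 0.6455  0.1026]
 [ 0.6354 -0.1292]
 [ 0.6233 -0.1285]]
```

The drawer front is exactly where it was while pressed home, so the catch is holding it. Handing in.

```bash
python3 -c "
from station import ctrl;print(ctrl.finish_job())"
```

```text
the job is handed in; nothing more can be done
None
```

The job is handed in at about 26 s, with no verdict returned: the lid is home on the pot (31 mm, level), the pot was set upright in the front bay, and the drawer is shut and held at its catch by force and camera readings; I viewed 11 pictures against the limit of 10.

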